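# Sort solder canisters by heft and press them home

### The job

The two closed solder canisters look alike but are filled differently: lift each one to feel its weight, then stand it upright in a pocket of the right rack (white for under 300 g, yellow for 300 to 460 g, red for over 460 g). Press each one down gently, with no more than 25 N, until the stiff seat under it is fully home, then let go; leave everything else on the bench alone.

Things in the scene. Friction and masses are not known exactly. Their poses are not given: they have to be found in the camera images.
- can_a_center (a point): centre of canister a, 40.5 mm above its underside; z axis up the canister. An upright closed solder canister, dark, with a blue-green band: round body 46 mm across and 45 mm tall, carrying a round orange spout 24 mm across and 36 mm tall on its middle (81 mm in all); take it by the spout, with the finger tips clear of the body's top. Its mass is hidden: anything from 0.14 to 0.62 kg, each canister on its own; both may belong to the same rack
- can_a: canister a, the same thing; origin at the centre of its underside
- can_b_center (a point): centre of canister b, 40.5 mm above its underside; z axis up the canister. An upright closed solder canister, dark, with a blue-green band: round body 46 mm across and 45 mm tall, carrying a round orange spout 24 mm across and 36 mm tall on its middle (81 mm in all); take it by the spout, with the finger tips clear of the body's top. Its mass is hidden: anything from 0.14 to 0.62 kg, each canister on its own; both may belong to the same rack
- can_b: canister b, the same thing; origin at the centre of its underside
- rack_white: the white rack, for canisters under 300 g: a fixed block 138 x 70 mm and 45 mm tall, origin at the centre of its underside, long side along its x; two square pockets 50 mm wide with 4 mm lead-in chamfers, at x = -34 mm (pocket 0) and x = +34 mm (pocket 1).
- rack_white_pocket0 (a point): centre of the mouth of pocket 0 of the white rack, level with the rim, 45 mm above the table; axes as the rack's. Inside lies a dark rubber-faced seat plate, its top 16 to 26 mm below the rim at first, 26 to 34 mm when fully home: the hard stop under it differs in every pocket and is not measured
- seat_white0 (a joint): how far the seat in pocket 0 of the white rack is pressed towards its hard stop, in m: 0 raised, 0.010 fully home. It starts at 0 to 0.002. Friction of about 7.5 N holds it: no canister sinks it by its own weight, and it stays where it is left. The height of its stop is hidden (see the pocket)
- rack_white_pocket1 (a point): centre of the mouth of pocket 1 of the white rack, level with the rim, 45 mm above the table; axes as the rack's. Inside lies a dark rubber-faced seat plate, its top 16 to 26 mm below the rim at first, 26 to 34 mm when fully home: the hard stop under it differs in every pocket and is not measured
- seat_white1 (a joint): how far the seat in pocket 1 of the white rack is pressed towards its hard stop, in m: 0 raised, 0.010 fully home. It starts at 0 to 0.002. Friction of about 7.5 N holds it: no canister sinks it by its own weight, and it stays where it is left. The height of its stop is hidden (see the pocket)
- rack_yellow: the yellow rack, for canisters 300 to 460 g: a fixed block 138 x 70 mm and 45 mm tall, origin at the centre of its underside, long side along its x; two square pockets 50 mm wide with 4 mm lead-in chamfers, at x = -34 mm (pocket 0) and x = +34 mm (pocket 1).
- rack_yellow_pocket0 (a point): centre of the mouth of pocket 0 of the yellow rack, level with the rim, 45 mm above the table; axes as the rack's. Inside lies a dark rubber-faced seat plate, its top 16 to 26 mm below the rim at first, 26 to 34 mm when fully home: the hard stop under it differs in every pocket and is not measured
- seat_yellow0 (a joint): how far the seat in pocket 0 of the yellow rack is pressed towards its hard stop, in m: 0 raised, 0.010 fully home. It starts at 0 to 0.002. Friction of about 7.5 N holds it: no canister sinks it by its own weight, and it stays where it is left. The height of its stop is hidden (see the pocket)
- rack_yellow_pocket1 (a point): centre of the mouth of pocket 1 of the yellow rack, level with the rim, 45 mm above the table; axes as the rack's. Inside lies a dark rubber-faced seat plate, its top 16 to 26 mm below the rim at first, 26 to 34 mm when fully home: the hard stop under it differs in every pocket and is not measured
- seat_yellow1 (a joint): how far the seat in pocket 1 of the yellow rack is pressed towards its hard stop, in m: 0 raised, 0.010 fully home. It starts at 0 to 0.002. Friction of about 7.5 N holds it: no canister sinks it by its own weight, and it stays where it is left. The height of its stop is hidden (see the pocket)
- rack_red: the red rack, for canisters over 460 g: a fixed block 138 x 70 mm and 45 mm tall, origin at the centre of its underside, long side along its x; two square pockets 50 mm wide with 4 mm lead-in chamfers, at x = -34 mm (pocket 0) and x = +34 mm (pocket 1).
- rack_red_pocket0 (a point): centre of the mouth of pocket 0 of the red rack, level with the rim, 45 mm above the table; axes as the rack's. Inside lies a dark rubber-faced seat plate, its top 16 to 26 mm below the rim at first, 26 to 34 mm when fully home: the hard stop under it differs in every pocket and is not measured
- seat_red0 (a joint): how far the seat in pocket 0 of the red rack is pressed towards its hard stop, in m: 0 raised, 0.010 fully home. It starts at 0 to 0.002. Friction of about 7.5 N holds it: no canister sinks it by its own weight, and it stays where it is left. The height of its stop is hidden (see the pocket)
- rack_red_pocket1 (a point): centre of the mouth of pocket 1 of the red rack, level with the rim, 45 mm above the table; axes as the rack's. Inside lies a dark rubber-faced seat plate, its top 16 to 26 mm below the rim at first, 26 to 34 mm when fully home: the hard stop under it differs in every pocket and is not measured
- seat_red1 (a joint): how far the seat in pocket 1 of the red rack is pressed towards its hard stop, in m: 0 raised, 0.010 fully home. It starts at 0 to 0.002. Friction of about 7.5 N holds it: no canister sinks it by its own weight, and it stays where it is left. The height of its stop is hidden (see the pocket)
- flux_jar: bystander: amber glass jar with steel cap, 52 mm across, 75 mm tall; origin at its underside or handle; leave alone
- meter: bystander: red handheld meter lying flat, 75 x 140 x 43 mm; origin at its underside or handle; leave alone
- driver: bystander: screwdriver with blue handle, 150 mm, lying along its x; origin at its underside or handle; leave alone
- flux_brush: bystander: wooden brush, 160 mm, lying along its x; origin at its underside or handle; leave alone
- lens_ring: bystander: orange ring, 68 mm across, 22 mm tall; origin at its underside or handle; leave alone

How it is judged:
By the outcome, as a careful person would: the job done as asked, in the order asked, and still so for the second after the job is handed in, with the robot touching nothing.
It also fails if it takes over 70 s, if anything falls off the work surface, if the arm or the gripper's body presses on something with over 40 N, if the wrist force passes 120 N, or if a joint passes its speed limit or range.

### The arm

A 6-joint arm with a two-finger parallel gripper is mounted at the origin on the work surface. World frame = base frame: x ahead of the robot, y to its left, z up, the work surface at z = 0. Lengths are in m, angles in degrees, forces in N, time in s.
With the tool pointing down it reaches from about 0.3 to 0.75 m from the base axis. Payload 8.5 kg.
Tool frame: the origin (TCP) lies at the very end of the fingers, on their centre line; the grasp point (between the pads) lies 19 mm behind it (env.tcp_to_grasp is the distance from the TCP to the grasp point, in m); z points along the fingers, y is the line along which they close (so a half turn about z gives the same grasp; the last joint's range is limited). The gripper opens to 85 mm and grips with 20 to 120 N. Pads are 22 mm wide; open, the fingers measure 114 mm over their backs; the gripper's body (76 mm by 85 mm) begins 54 mm behind the grasp point. The pads swing forward as they close: fully open they stand 13 mm farther back than shut.
Start: joints at [57.393, 21.807, 74.336, -0, 83.858, -12.336], TCP at [0.191, 0.516, 0.231] pointing down, gripper open.
Joint ranges: [-178.18, 178.18], [-50.72, 133.34], [12.68, 142.11], [-81.47, 261.47], [9.98, 163.14], [-165.26, 165.26]. Speed limits (degrees/s): [136.94, 136.94, 180, 180, 180, 180].

### API

Orientations are given as a 3x3 rotation matrix whose columns are the frame's x, y, z axes.
In Python, from rig import status, get_image, env gives the robot as it stands.
- The arm moves only by the shell command python3 -m handwheel 'ROWS' [FORCE]. ROWS is text: rows parted by semicolons, each of 7 numbers parted by spaces: the shift along the world's x, y, z in cm, then the turn, a rotation vector about the world's x, y, z in degrees, then the opening, from 0 (shut) to 1 (fully open). In form: dx dy dz wx wy wz gripper; .... A call has 1 to 8 rows; each row is the pose to reach, as a shift and turn from the pose commanded when the call began; what a row does not reach only later rows make up. A row lasts 1/12 s, in which the tool goes at most 41.7 mm and 7.16 degrees, less where a joint would pass 70% of its speed; a pose out of reach is approached as far as the arm can. A call with a gripper value outside its range is refused whole. The fingers move at their own pace and stop on an object; FORCE is the grip in N (left out, the last holds). Time passes only in rows, so rows that repeat a pose let the fingers close. It gives the time, the measured TCP pose, the force, the opening and the grip force at its end, in the units of the state.
- status.observe(): the state, without advancing time (a new reading comes with each control period).
- get_image(name): name is "side" or "top" or "wrist"; returns a dict with "color" (420x560x3 uint8, red, green, blue), "vertical_fov" (degrees; the focal length in pixels is half the picture's height over the tangent of half this angle, whatever the lens; pixels are square), "cx", "cy" (the principal point, pixels), "xyz" and "orientation" of the camera in the world. Camera axes: x right, y down, z forward; pixel columns grow to the right and rows downward; lengths in m; the calibration is good to about 2 mm. The wrist camera is an equidistant fisheye: a pixel r from the principal point sees the ray r / f radians off the axis. A picture is of the moment at which its call begins. There is no depth.
- env.close_job(): hands the job in; it is judged then, once.
The state is a dict: "time_s": time; "q": joint angles; "qvel": joint speeds; "joint_efforts": joint torques, N m; "position": TCP position; "tool_rot": TCP orientation; "ft_force": force on the tool from outside, world axes, zero at the start; "wrist_torque": the same for the moment, N m; "grip_width": finger opening in m; "gripper_force": force on a finger pad.
Only numpy, scipy, OpenCV 4.12 (cv2) and the standard library are available. Lean on these libraries where they do the work, as an engineer would, in place of code of your own. Each camera call takes 0.05 s, during which the arm holds its last target. There are 200 camera calls.

## Working session

There is one attempt and no reset: what is moved stays moved. The work goes in short steps, Python scripts to look and compute and a shell command to move; the robot and the scene stay as the last step left them, time stands still between calls to the robot, and variables do not carry over. Pictures are saved under pics/ and viewed, at most 10 in all, crops included, and the job is handed in when it is done.

```bash
mkdir -p pics; ls
cat > h.py <<'E'
import numpy as np, cv2
from rig import status, get_image, env
def grab(name, save):
    im=get_image(name); cv2.imwrite(f'pics/{save}.png', im['color'][:,:,::-1]); 
    np.save(f'pics/{save}.npy', im, allow_pickle=True); return im
def load(s): return np.load(f'pics/{s}.npy',allow_pickle=True).item()
def ray(im,u,v):
    f=im['color'].shape[0]/2/np.tan(np.radians(im['vertical_fov'])/2)
    d=np.array([(u-im['cx'])/f,(v-im['cy'])/f,1.])
    return np.array(im['xyz']), np.array(im['orientation'])@d
def onplane(im,u,v,z):
    o,d=ray(im,u,v); return o+d*(z-o[2])/d[2]
E
python3 - <<'E'
from h import *
for n in ('top','side'):
    im=grab(n,n+'0'); print(n,im['vertical_fov'],im['xyz'],im['orientation'],im['cx'],im['cy'])
s=status.observe(); print(s)
E
```

```text
pics
top 46.0766319593397 [0.4559116  0.0377247  1.09143382] [[-0.02919636 -0.98787054  0.15251025]
 [-0.9995522   0.02985444  0.00202633]
 [-0.00655486 -0.1523828  -0.98829981]] 278.03360638214656 205.3583051230006
side 49.26232903524005 [0.55404844 0.61554006 0.73871203] [[-0.9973845  -0.06478627  0.03204514]
 [-0.07010047  0.75904908 -0.64724834]
 [ 0.01760897 -0.64780184 -0.76160534]] 277.4243278997077 214.75260072416546
{'time_s': 0.1, 'q': array([ 5.73950943e+01,  2.18369907e+01,  7.43789559e+01, -1.40760423e-03,
        8.38584826e+01, -1.23380825e+01]), 'qvel': array([ 0.01123208, -0.23725241, -0.05294389, -0.0892972 ,  0.00183813,
        0.08387356]), 'joint_efforts': array([ 3.54998920e-03, -4.49214792e+01, -2.31653237e+01, -1.98877610e-04,
        3.69735048e-03,  5.22389556e-06]), 'position': array([0.19039966, 0.51571167, 0.23078339]), 'tool_rot': array([[-9.38090498e-01,  3.46389602e-01, -6.79398145e-04],
       [ 3.46390175e-01,  9.38089878e-01, -1.10747597e-03],
       [ 2.53718362e-04, -1.27424953e-03, -9.99999156e-01]]), 'ft_force': array([ 0.33588667, -0.60184247,  0.19301886]), 'wrist_torque': array([-0.01353971, -0.01315521, -0.0173542 ]), 'gripper_force': 0.0, 'grip_width': 0.08543897969933993}
```

View pics/top0.png

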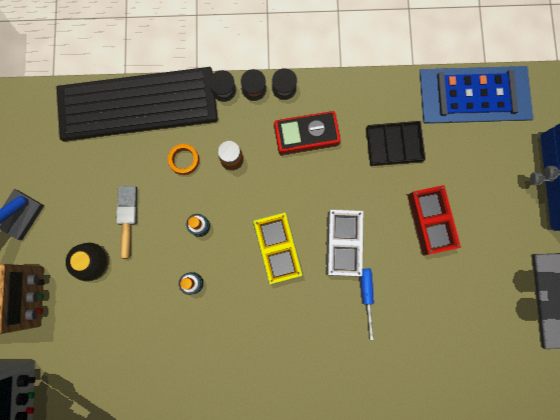

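View pics/side0.png

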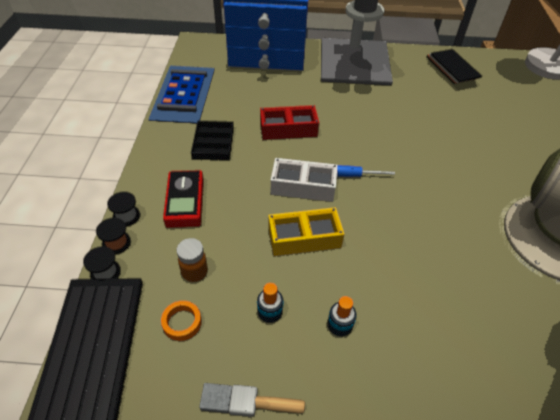

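The top view shows canisters at about (198,225) and (190,284), and racks yellow (278,248), white (345,243) and red (435,220). The side view agrees: spouts at (270,293) and (345,305). Next I measure them.

```bash
cat > m.py <<'E'
from h import *
t=load('top0'); s=load('side0')
def tri(a,b):
    (o1,d1),(o2,d2)=a,b; d1=d1/np.linalg.norm(d1); d2=d2/np.linalg.norm(d2)
    k=np.linalg.lstsq(np.c_[d1,-d2],o2-o1,rcond=None)[0]; p,q=o1+k[0]*d1,o2+k[1]*d2
    return (p+q)/2,np.linalg.norm(p-q)
def hsv(im): return cv2.cvtColor(im['color'],cv2.COLOR_RGB2HSV)
def blobs(m,x0,x1,y0,y1,mn):
    k=np.zeros_like(m);k[y0:y1,x0:x1]=m[y0:y1,x0:x1]
    n,_,st,c=cv2.connectedComponentsWithStats(k)
    return [(st[i],c[i],(_==i).astype(np.uint8)) for i in range(1,n) if st[i][4]>=mn]
mo=lambda im:cv2.inRange(hsv(im),(8,180,120),(20,255,255))
T=blobs(mo(t),170,220,205,305,30); S=blobs(mo(s),250,365,275,325,30)
for b in T: print('top',b[0],b[1],onplane(t,*b[1],.081),onplane(t,*b[1],.07))
for b in S: print('side',b[0],b[1])
for b in T:
  for c in S:
    p,e=tri(ray(t,*b[1]),ray(s,*c[1])); print(p.round(4),round(e,4))
R={'yellow':((22,150,100),(33,255,255),(245,310,205,295)),'white':((0,0,130),(180,60,255),(322,370,203,282)),'red':((0,150,70),(6,255,255),(405,465,180,260))}
for n,(lo,hi,w) in R.items():
    b=max(blobs(cv2.inRange(hsv(t),lo,hi),*w,100),key=lambda b:b[0][4])
    cs,_=cv2.findContours(b[2],cv2.RETR_CCOMP,cv2.CHAIN_APPROX_NONE)
    c=max(cs,key=cv2.contourArea)
    pts=np.array([onplane(t,*p[0],.045)[:2] for p in c],np.float32)*1000
    print(n,b[0],cv2.minAreaRect(pts))
    for h in cs:
        a=cv2.contourArea(h)
        if h is not c and a>80: print('  hole',a,cv2.minAreaRect(np.array([onplane(t,*p[0],.045)[:2] for p in h],np.float32)*1000))
def up(im,x0,x1,y0,y1,k): return cv2.resize(im['color'][y0:y1,x0:x1,::-1],None,fx=k,fy=k,interpolation=cv2.INTER_CUBIC)
cv2.imwrite('pics/crop0.png',up(t,240,465,180,290,3.5))
cv2.imwrite('pics/crop1.png',np.hstack([up(t,170,225,205,300,6),up(s,250,365,275,340,4)[:260].copy() if 0 else cv2.copyMakeBorder(up(s,250,365,275,340,4),0,570-260,0,0,0)]))
E
python3 m.py
```

```text
top [188 217  12  11  89] [193.2247191 221.6741573] [0.58309009 0.21561282 0.081     ] [0.5844746  0.21754938 0.07      ]
top [180 278  12  11  83] [185.4939759  283.04819277] [0.45847266 0.2316457  0.081     ] [0.45850055 0.2337568  0.07      ]
side [263 283  14  13 141] [269.86524823 288.75886525]
side [339 296  14  13 147] [345.47619048 302.42176871]
[0.5833 0.2162 0.0777] 0.0004
[0.5205 0.23   0.1138] 0.1234
[0.5201 0.2303 0.1055] 0.1236
[0.4582 0.2322 0.0782] 0.0006
yellow [ 253  212   50   72 1192] ((527.1194458007812, 44.176971435546875), (139.58486938476562, 72.35018920898438), 13.074033737182617)
  hole 575.5 ((493.7267150878906, 36.02861022949219), (52.8221321105957, 54.16168975830078), 12.30814266204834)
  hole 551.5 ((559.8600463867188, 51.88421630859375), (52.49827194213867, 53.454349517822266), 14.243261337280273)
white [ 328  209   36   67 1941] ((534.685791015625, -100.90690612792969), (73.56549835205078, 139.94610595703125), 86.82659149169922)
  hole 231.0 ((500.08697509765625, -97.96794891357422), (50.68848419189453, 52.62064743041992), 87.35579681396484)
  hole 205.0 ((567.5991821289062, -103.46658325195312), (51.19109344482422, 53.667877197265625), 87.33815002441406)
red [ 413  185   48   69 1104] ((577.8387451171875, -295.1231994628906), (137.93841552734375, 71.3315658569336), 10.165265083312988)
  hole 569.0 ((543.8457641601562, -299.9006042480469), (52.69196319580078, 52.95322799682617), 10.70764446258545)
  hole 549.0 ((610.5128173828125, -288.06488037109375), (52.769798278808594, 52.82651901245117), 10.712604522705078)
```

View pics/crop0.png

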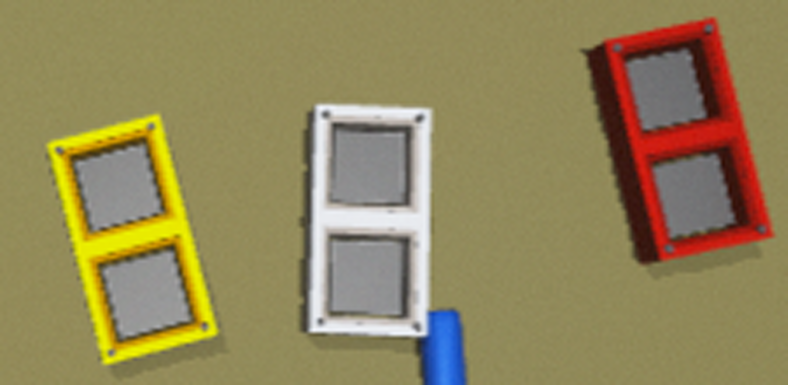

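View pics/crop1.png

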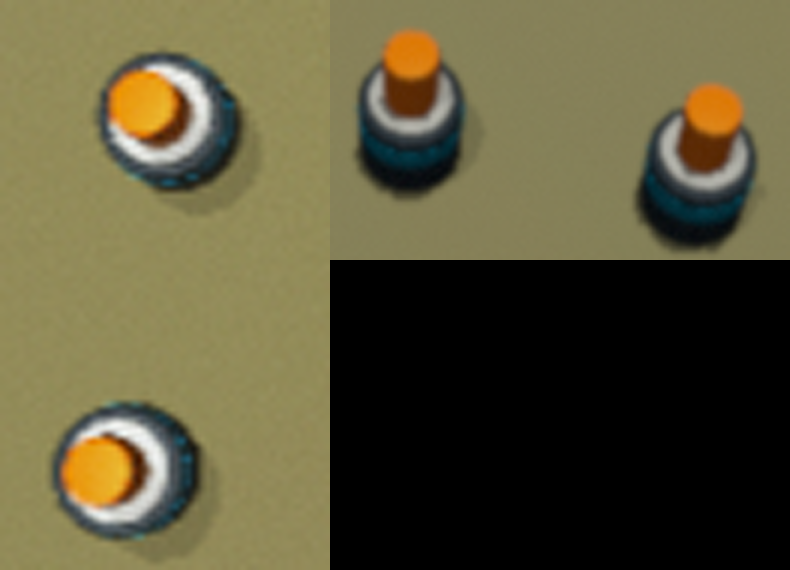

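The crops show all four rims and both spout tops cleanly. Sizes check out: pockets are 68 mm apart and the spout tops are near z = 0.08. I start with the near canister at (0.458, 0.232).

```bash
python3 -m handwheel '13 -14 0 0 0 0 0.7; 13 -14 0 0 0 0 0.7; 13 -14 0 0 0 0 0.7; 13 -14 0 0 0 0 0.7; 13 -14 0 0 0 0 0.7; 26.7 -28.4 -3 0 0 0 0.7; 26.7 -28.4 -3 0 0 0 0.7; 26.7 -28.4 -3 0 0 0 0.7' 60; python3 -m handwheel '0 0 0 0 0 0 0.7'
```

```text
time_s: 0.77
position: [0.4066, 0.2848, 0.2124]
tool_rot: [[-0.938, 0.346, -0.0], [0.346, 0.938, -0.0], [0.0, -0.0, -1.0]]
ft_force: [-0.2, 0.7, 0.4]
grip_width: 0.0597
gripper_force: 0.0
time_s: 0.85
position: [0.4095, 0.2818, 0.2112]
tool_rot: [[-0.936, 0.352, -0.001], [0.352, 0.936, -0.002], [0.0, -0.002, -1.0]]
ft_force: [-0.2, -1.1, 0.3]
grip_width: 0.0599
gripper_force: 0.0
```

```bash
python3 -m handwheel '4.9 -5 -7 0 0 0 0.7; 4.9 -5 -7 0 0 0 0.7; 4.9 -5 -7 0 0 0 0.7; 4.9 -5 -7 0 0 0 0.7; 4.9 -5 -7 0 0 0 0.7; 4.9 -5 -7 0 0 0 0.7'
python3 - <<'E'
from h import *
print(status.observe()['position'],status.observe()['ft_force'])
im=grab('wrist','w1'); print(im['vertical_fov'],im['cx'],im['cy'],im['xyz'],im['orientation'])
E
```

```text
time_s: 1.35
position: [0.4545, 0.2371, 0.1435]
tool_rot: [[-0.938, 0.346, 0.001], [0.346, 0.938, 0.0], [-0.001, 0.001, -1.0]]
ft_force: [-0.3, 0.6, 0.0]
grip_width: 0.06
gripper_force: 0.0
[0.45451205 0.23713443 0.14354513] [-0.29623646  0.59812211  0.02791345]
65.70646984690485 274.7999810476988 210.04637091484778 [0.37818611 0.26541189 0.28565076] [[ 3.45350134e-01  8.91008790e-01  2.94680541e-01]
 [ 9.38473895e-01 -3.27822149e-01 -1.08624984e-01]
 [-1.83007347e-04  3.14063648e-01 -9.49401913e-01]]
```

View pics/w1.png

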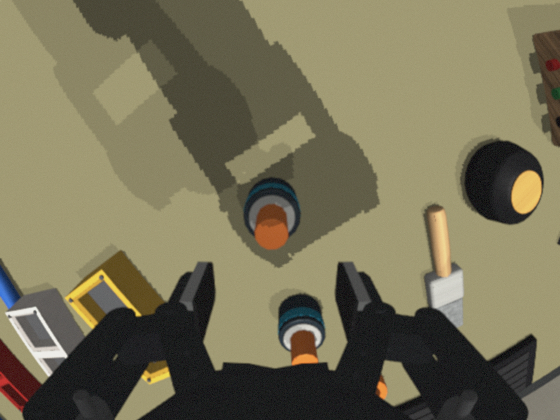

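The wrist picture shows the near canister's spout top at about (271,235), and the far one behind it at (305,360). I check that position by ray.

```bash
cat >> h.py <<'E'
def fish(im,u,v,z):
    f=im['color'].shape[0]/2/np.tan(np.radians(im['vertical_fov'])/2)
    a=np.array([u-im['cx'],v-im['cy']]); r=np.hypot(*a); th=r/f
    d=np.array(im['orientation'])@np.r_[a/r*np.sin(th),np.cos(th)]; o=np.array(im['xyz'])
    return o+d*(z-o[2])/d[2]
E
python3 - <<'E'
from h import *
im=load('w1'); h=cv2.cvtColor(im['color'],cv2.COLOR_RGB2HSV)
m=cv2.inRange(h,(5,150,120),(20,255,255)); m[:, :240]=0; m[:,300:]=0; m[270:]=0
n,l,s,c=cv2.connectedComponentsWithStats(m); i=1+s[1:,4].argmax(); print(s[i],c[i],fish(im,*c[i],.081), fish(im,271,235,.081))
E
```

```text
[255 219  33  31 807] [271.07806691 233.4708798 ] [0.45658428 0.23382421 0.081     ] [0.45762345 0.23338014 0.081     ]
```

```bash
python3 -m handwheel '0 0 0 0 0 0 0.7; 0 0 0 0 0 0 0.7;0 0 0 0 0 0 0.7'
```

```text
time_s: 1.65
position: [0.4546, 0.2369, 0.1433]
tool_rot: [[-0.938, 0.346, 0.001], [0.346, 0.938, 0.0], [-0.001, 0.001, -1.0]]
ft_force: [-0.1, -0.3, 0.1]
grip_width: 0.06
gripper_force: 0.0
```

```bash
python3 -m handwheel '0.35 -0.45 -3 0 0 0 0.7; 0.35 -0.45 -6 0 0 0 0.7; 0.35 -0.45 -8 0 0 0 0.7; 0.35 -0.45 -9 0 0 0 0.7; 0.35 -0.45 -9 0 0 0 0.7' 60; python3 -m handwheel '0 0 0 0 0 0 0.15; 0 0 0 0 0 0 0.15; 0 0 0 0 0 0 0.15; 0 0 0 0 0 0 0.15;0 0 0 0 0 0 0.15;0 0 0 0 0 0 0.15'
```

```text
time_s: 2.07
position: [0.4571, 0.2317, 0.0508]
tool_rot: [[-0.938, 0.346, -0.004], [0.346, 0.938, -0.001], [0.003, -0.002, -1.0]]
ft_force: [0.4, -0.0, 1.0]
grip_width: 0.0595
gripper_force: 0.0
time_s: 2.57
position: [0.4589, 0.2322, 0.0538]
tool_rot: [[-0.938, 0.346, 0.002], [0.346, 0.938, 0.001], [-0.002, 0.002, -1.0]]
ft_force: [-0.2, 0.6, 6.2]
grip_width: 0.0223
gripper_force: 58.5
```

```bash
python3 -m handwheel '0 0 1 0 0 0 0.15; 0 0 3 0 0 0 0.15; 0 0 6 0 0 0 0.15; 0 0 9 0 0 0 0.15; 0 0 11 0 0 0 0.15; 0 0 11 0 0 0 0.15;0 0 11 0 0 0 0.15;0 0 11 0 0 0 0.15'; for i in 1 2 3 4 5 6; do python3 -m handwheel '0 0 0 0 0 0 0.15'|grep -E 'pos|ft|width'; done
```

```text
time_s: 3.23
position: [0.4576, 0.2317, 0.1616]
tool_rot: [[-0.938, 0.346, -0.002], [0.346, 0.938, -0.0], [0.002, -0.001, -1.0]]
ft_force: [0.5, -0.2, -2.3]
grip_width: 0.0219
gripper_force: 59.1
position: [0.4575, 0.2317, 0.1612]
ft_force: [0.3, -0.4, -2.2]
grip_width: 0.0222
position: [0.4578, 0.2317, 0.1615]
ft_force: [-0.3, -0.1, -1.5]
grip_width: 0.0222
position: [0.458, 0.2318, 0.1618]
ft_force: [-0.5, 0.2, -1.9]
grip_width: 0.0223
position: [0.4581, 0.2318, 0.1621]
ft_force: [0.7, -0.1, -1.4]
grip_width: 0.022
position: [0.4582, 0.2318, 0.1623]
ft_force: [-0.5, -0.5, -1.9]
grip_width: 0.0223
position: [0.4582, 0.2319, 0.1625]
ft_force: [0.1, -0.2, -1.6]
grip_width: 0.0223
```

The reading averages about -1.8 N against a +0.2 N baseline, so roughly 0.2 kg: white rack. I carry it to white pocket 1 at (0.568, -0.1035).

```bash
python3 -m handwheel '0.5 -2 0 0 0 0 0.15; 1.5 -5 0 0 0 0 0.15; 3 -9 0 0 0 0 0.15; 4 -13 0 0 0 0 0.15; 5.5 -17 0 0 0 0 0.15; 7 -20 0 0 0 0 0.15; 7.5 -22 0 0 0 0 0.15; 7.5 -22 0 0 0 0 0.15'; python3 -m handwheel '0 0 0 0 0 0 0.15;0 0 0 0 0 0 0.15'
```

```text
time_s: 4.4
position: [0.5345, 0.008, 0.1624]
tool_rot: [[-0.937, 0.351, 0.001], [0.351, 0.937, -0.001], [-0.001, -0.001, -1.0]]
ft_force: [-0.4, -0.5, -2.3]
grip_width: 0.0221
gripper_force: 59.2
time_s: 4.57
position: [0.5329, 0.0125, 0.1626]
tool_rot: [[-0.938, 0.346, -0.0], [0.346, 0.938, 0.0], [0.001, 0.0, -1.0]]
ft_force: [-0.8, -0.3, -2.8]
grip_width: 0.0227
gripper_force: 59.2
```

Remaining: +3.5, -11.6 cm.

```bash
python3 -m handwheel '1 -3 0 0 0 0 0.15; 2 -6 0 0 0 0 0.15; 3 -9 -1 0 0 0 0.15; 3.3 -10.9 -2 0 0 0 0.15; 3.5 -11.6 -3 0 0 0 0.15; 3.5 -11.6 -3 0 0 0 0.15; 3.5 -11.6 -3 0 0 0 0.15; 3.5 -11.6 -3 0 0 0 0.15'; python3 -m handwheel '0 0 0 0 0 0 0.15;0 0 0 0 0 0 0.15';  python3 - <<'E'
from h import *
a=grab('side','s2'); b=grab('wrist','w2')
up=lambda im,x0,x1,y0,y1,k: cv2.resize(im['color'][y0:y1,x0:x1,::-1],None,fx=k,fy=k)
A=up(a,220,420,80,300,1.9)[:418]
cv2.imwrite('pics/c2.png',np.hstack([A,np.pad(cv2.resize(b['color'][:,:,::-1],(400,300)),((0,A.shape[0]-300),(0,0),(0,0)))]))
E
```

```text
time_s: 5.23
position: [0.5682, -0.1024, 0.1332]
tool_rot: [[-0.939, 0.345, 0.0], [0.345, 0.939, 0.0], [-0.0, 0.0, -1.0]]
ft_force: [-0.2, 0.6, -2.1]
grip_width: 0.0221
gripper_force: 59.4
time_s: 5.4
position: [0.5684, -0.1031, 0.1334]
tool_rot: [[-0.939, 0.345, 0.001], [0.345, 0.939, -0.0], [-0.001, 0.0, -1.0]]
ft_force: [-0.6, 0.0, -1.9]
grip_width: 0.0222
gripper_force: 59.4
```

View pics/c2.png

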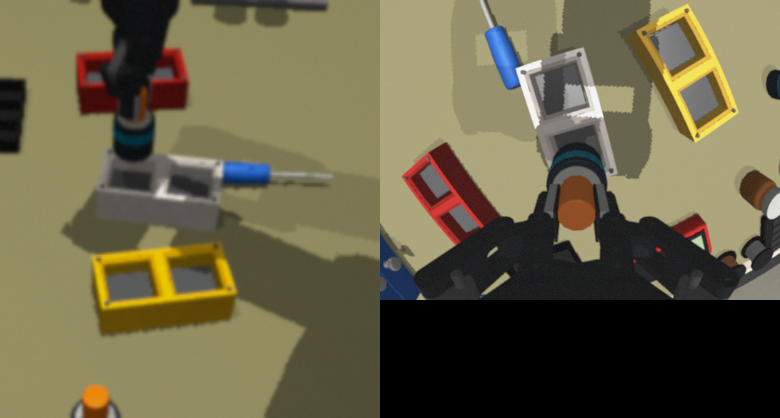

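The side view shows the canister hanging over the white pocket at the +x end, and the wrist view agrees. I lower it into the pocket mouth.

```bash
python3 -m handwheel '0 0 -1.2 0 0 0 0.15; 0 0 -2.4 0 0 0 0.15; 0 0 -3.2 0 0 0 0.15; 0 0 -3.7 0 0 0 0.15;0 0 -4.1 0 0 0 0.15;0 0 -4.1 0 0 0 0.15;0 0 -4.1 0 0 0 0.15'; for i in 1 2 3 4 5 ; do python3 -m handwheel '0 0 -0.1 0 0 0 0.15;0 0 -0.2 0 0 0 0.15'|grep -E 'pos|ft'; done
```

```text
time_s: 6.08
position: [0.5684, -0.1041, 0.0919]
tool_rot: [[-0.938, 0.346, 0.0], [0.346, 0.938, 0.0], [-0.0, 0.0, -1.0]]
ft_force: [0.2, 0.2, -1.6]
grip_width: 0.0224
gripper_force: 59.4
position: [0.5685, -0.1041, 0.0901]
ft_force: [-0.3, 0.4, -1.1]
position: [0.5683, -0.1041, 0.0878]
ft_force: [0.6, 1.4, -1.7]
position: [0.5682, -0.1041, 0.0856]
ft_force: [0.2, 0.8, -0.6]
position: [0.5683, -0.1041, 0.0836]
ft_force: [0.4, 1.5, -0.9]
position: [0.5683, -0.1041, 0.0816]
ft_force: [0.0, 1.4, -0.2]
```

```bash
python3 -m handwheel '0 0.1 0 0 0 0 0.15;0 0.1 0 0 0 0 0.15'|grep -E 'pos|ft';  for i in 1 2 3 4 ; do python3 -m handwheel '0 0 -0.1 0 0 0 0.15;0 0 -0.1 0 0 0 0.15'|grep -E 'pos|ft'; done
```

```text
position: [0.5682, -0.1031, 0.0815]
ft_force: [-0.1, 0.9, -1.5]
position: [0.5682, -0.1032, 0.0805]
ft_force: [-0.6, 0.4, -1.4]
position: [0.5683, -0.1032, 0.0798]
ft_force: [0.2, 0.8, 0.2]
position: [0.5684, -0.1032, 0.0791]
ft_force: [-0.5, -0.5, 3.2]
position: [0.5684, -0.1032, 0.078]
ft_force: [-0.9, 0.4, 4.3]
```

```bash
for i in 1 2 3 4 5 6 7; do python3 -m handwheel '0 0 -0.1 0 0 0 0.15;0 0 -0.1 0 0 0 0.15'|grep -E 'pos|ft|width'|tr '\n' ' '; echo; done
```

```text
position: [0.5684, -0.1032, 0.077] ft_force: [-0.3, -0.6, 3.8] grip_width: 0.0223 
position: [0.5684, -0.1032, 0.0759] ft_force: [-0.3, 0.5, 4.2] grip_width: 0.0226 
position: [0.5684, -0.1032, 0.0749] ft_force: [-1.0, 0.3, 3.1] grip_width: 0.0219 
position: [0.5684, -0.1032, 0.0739] ft_force: [-0.8, 0.3, 4.1] grip_width: 0.0226 
position: [0.5684, -0.1032, 0.0728] ft_force: [-1.7, 0.3, 3.8] grip_width: 0.0224 
position: [0.5684, -0.1032, 0.0718] ft_force: [-0.2, 0.4, 3.9] grip_width: 0.0219 
position: [0.5685, -0.1032, 0.0715] ft_force: [-2.0, 1.2, 10.9] grip_width: 0.0224
```

```bash
python3 -m handwheel '0 0 -0.05 0 0 0 0.15;0 0 -0.05 0 0 0 0.15;0 0 -0.05 0 0 0 0.15'|grep -E 'pos|ft|width'
```

```text
position: [0.5686, -0.1032, 0.0715]
ft_force: [-3.2, 1.9, 13.8]
grip_width: 0.0223
```

```bash
python3 -m handwheel '0 0 0.05 0 0 0 0.15;0 0 0.05 0 0 0 0.15; 0 0 0.05 0 0 0 0.6;0 0 0.05 0 0 0 0.6;0 0 0.05 0 0 0 0.6;0 0 0.05 0 0 0 0.6;0 0 0.05 0 0 0 0.6'|grep -E 'pos|ft|width'; python3 -m handwheel '0 0 1.5 0 0 0 0.6; 0 0 4 0 0 0 0.6; 0 0 7 0 0 0 0.6; 0 0 9 0 0 0 0.6; 1 5 9 0 0 0 0.6; 1 9 9 0 0 0 0.6; 1 13 9 0 0 0 0.6; 1 17 9 0 0 0 0.6';python3 -m handwheel '0 0 0 0 0 0 0.6;0 0 0 0 0 0 0.6'
python3 - <<'E'
from h import *
a=grab('side','s3'); b=grab('top','t3')
up=lambda im,x0,x1,y0,y1,k: cv2.resize(im['color'][y0:y1,x0:x1,::-1],None,fx=k,fy=k)
cv2.imwrite('pics/c3.png',np.hstack([up(a,240,380,130,280,2.6),up(b,300,440,180,330,2.6)]))
E
```

```text
position: [0.5682, -0.1031, 0.0704]
ft_force: [0.8, 0.8, -0.7]
grip_width: 0.0513
time_s: 10.42
position: [0.578, 0.0643, 0.1607]
tool_rot: [[-0.938, 0.347, 0.0], [0.347, 0.938, 0.0], [-0.0, 0.0, -1.0]]
ft_force: [1.1, 0.0, -0.1]
grip_width: 0.0514
gripper_force: 0.0
time_s: 10.58
position: [0.578, 0.0648, 0.1605]
tool_rot: [[-0.939, 0.343, -0.0], [0.343, 0.939, -0.0], [0.0, -0.0, -1.0]]
ft_force: [0.7, -0.3, 0.2]
grip_width: 0.0512
gripper_force: 0.0
```

View pics/c3.png

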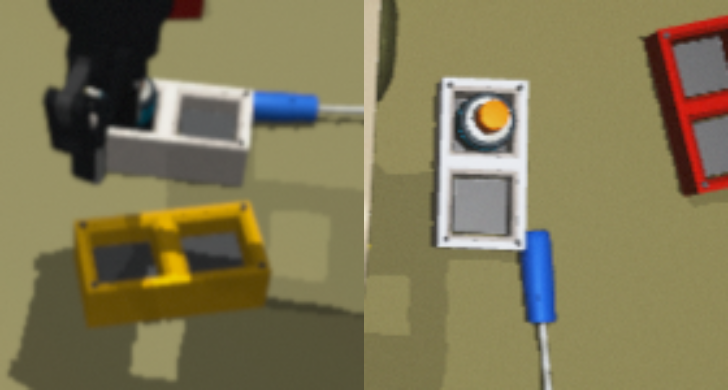

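The top view shows the canister standing upright in white pocket 1 at crop position (490,118), and nothing else has moved. Next is the far canister at (0.583, 0.2157).

```bash
python3 -m handwheel '0.2 4 0 0 0 0 0.7; 0.3 8 0 0 0 0 0.7; 0.5 12 0 0 0 0 0.7; 0.5 14.5 0 0 0 0 0.7; 0.5 15.1 0 0 0 0 0.7;0.5 15.1 -2 0 0 0 0.7;0.5 15.1 -2 0 0 0 0.7;0.5 15.1 -2 0 0 0 0.7'; python3 -m handwheel '0 0 0 0 0 0 0.7;0 0 0 0 0 0 0.7'
python3 - <<'E'
from h import *
im=grab('wrist','w4'); h=cv2.cvtColor(im['color'],cv2.COLOR_RGB2HSV)
m=cv2.inRange(h,(5,150,120),(20,255,255)); m[:,:220]=0; m[:,330:]=0; m[290:]=0
n,l,s,c=cv2.connectedComponentsWithStats(m); i=1+s[1:,4].argmax(); print(s[i],c[i],fish(im,*c[i],.081))
E
```

```text
time_s: 11.35
position: [0.5832, 0.212, 0.14]
tool_rot: [[-0.937, 0.348, -0.002], [0.348, 0.937, -0.001], [0.002, -0.001, -1.0]]
ft_force: [1.0, 0.3, 1.5]
grip_width: 0.0599
gripper_force: 0.0
time_s: 11.52
position: [0.5839, 0.2126, 0.1416]
tool_rot: [[-0.938, 0.348, 0.001], [0.348, 0.938, 0.0], [-0.001, 0.001, -1.0]]
ft_force: [0.6, -0.0, -0.6]
grip_width: 0.0599
gripper_force: 0.0
[264 209  34  32 828] [280.82487923 224.85748792] [0.58164041 0.21788861 0.081     ]
```

```bash
python3 -m handwheel '-0.1 0.4 -3 0 0 0 0.7; -0.1 0.4 -6 0 0 0 0.7; -0.1 0.4 -8 0 0 0 0.7; -0.1 0.4 -8.7 0 0 0 0.7; -0.1 0.4 -8.7 0 0 0 0.7' 60|grep -E 'pos|ft|width'; python3 -m handwheel '0 0 0 0 0 0 0.15; 0 0 0 0 0 0 0.15; 0 0 0 0 0 0 0.15; 0 0 0 0 0 0 0.15;0 0 0 0 0 0 0.15;0 0 0 0 0 0 0.15';python3 -m handwheel '0 0 1 0 0 0 0.15; 0 0 3 0 0 0 0.15; 0 0 6 0 0 0 0.15; 0 0 9 0 0 0 0.15; 0 0 11 0 0 0 0.15; 0 0 11 0 0 0 0.15;0 0 11 0 0 0 0.15;0 0 11 0 0 0 0.15'; for i in 1 2 3 4 5 6; do python3 -m handwheel '0 0 0 0 0 0 0.15'|grep -E 'pos|ft|width'; done
```

```text
position: [0.5818, 0.2173, 0.0526]
ft_force: [-0.1, 0.6, 0.9]
grip_width: 0.0603
time_s: 12.48
position: [0.583, 0.2177, 0.0555]
tool_rot: [[-0.938, 0.347, 0.003], [0.347, 0.938, 0.0], [-0.003, 0.001, -1.0]]
ft_force: [-0.9, -0.8, 6.3]
grip_width: 0.0223
gripper_force: 58.6
time_s: 13.15
position: [0.5813, 0.2175, 0.1619]
tool_rot: [[-0.938, 0.346, -0.003], [0.346, 0.938, -0.001], [0.003, -0.002, -1.0]]
ft_force: [-0.2, 0.0, -5.2]
grip_width: 0.0222
gripper_force: 59.4
position: [0.5814, 0.2175, 0.1615]
ft_force: [0.6, -0.4, -5.3]
grip_width: 0.0222
position: [0.5817, 0.2176, 0.1619]
ft_force: [0.2, 0.5, -3.8]
grip_width: 0.0226
position: [0.5819, 0.2176, 0.1625]
ft_force: [-0.4, -0.0, -4.9]
grip_width: 0.0223
position: [0.5821, 0.2176, 0.163]
ft_force: [0.1, 0.9, -4.7]
grip_width: 0.0218
position: [0.5822, 0.2177, 0.1633]
ft_force: [-0.2, -0.1, -4.8]
grip_width: 0.0219
position: [0.5822, 0.2177, 0.1635]
ft_force: [-0.1, -0.2, -5.2]
grip_width: 0.0223
```

```bash
cat > wz.py <<'E'
from h import *
v=[]
for i in range(60):
    get_image('wrist'); v.append(status.observe()['ft_force'][2])
v=np.array(v); print(v.mean(),v.std(),v.std()/len(v)**.5, v[:20].mean(),v[20:40].mean(),v[40:].mean(),status.observe()['time_s'],status.observe()['position'])
E
python3 wz.py
```

```text
-4.792441054408277 0.5011480467196016 0.06469793463097978 -4.709438240928786 -4.814564258199644 -4.853320664096405 16.65 [0.58223195 0.21769644 0.1636471 ]
```

The reading is 4.79 N, or 0.489 kg, which is close to the 460 g limit. I'll put the canister back, measure the empty baseline in the same pose and compare.

```bash
sed -i 's/^for i in range(60).*/J=[]\nfor i in range(40):/; s/^    get_image.*/&; J.append(status.observe()["joint_efforts"][1:3])/' wz.py; echo 'print(np.mean(J,0),np.std(J,0),status.observe()["q"])'>>wz.py
python3 - <<'E'
from h import *
J=[]
for i in range(10): get_image('wrist'); J.append(status.observe()["joint_efforts"][1:3])
print(np.mean(J,0),np.std(J,0),status.observe()['q'])
E
python3 -m handwheel '0 0 -3 0 0 0 0.15; 0 0 -6 0 0 0 0.15; 0 0 -8.5 0 0 0 0.15; 0 0 -10 0 0 0 0.15; 0 0 -10.6 0 0 0 0.15; 0 0 -10.9 0 0 0 0.15; 0 0 -10.9 0 0 0 0.15'; python3 -m handwheel '0 0 0 0 0 0 0.5;0 0 0 0 0 0 0.5;0 0 0 0 0 0 0.5;0 0 0 0 0 0 0.5' | grep -E 'pos|ft|width'; python3 -m handwheel '0 0 3 0 0 0 0.5; 0 0 6 0 0 0 0.5; 0 0 9 0 0 0 0.5; 0 0 10.9 0 0 0 0.5; 0 0 10.9 0 0 0 0.15; 0 0 10.9 0 0 0 0.15; 0 0 10.9 0 0 0 0.3;0 0 10.9 0 0 0 0.3'| grep -E 'pos|ft|width'; python3 wz.py
```

```text
[-56.11990213 -23.90676016] [9.35318243e-05 6.83249424e-05] [ 9.60465149e+00  3.19259079e+01  6.85016065e+01 -5.00549324e-04
  7.95732235e+01 -6.01228927e+01]
time_s: 17.73
position: [0.5825, 0.2177, 0.0559]
tool_rot: [[-0.938, 0.346, 0.001], [0.346, 0.938, -0.0], [-0.001, 0.0, -1.0]]
ft_force: [-0.5, 0.7, -4.5]
grip_width: 0.022
gripper_force: 59.2
position: [0.5827, 0.2178, 0.0553]
ft_force: [-0.1, 0.2, -0.1]
grip_width: 0.0426
position: [0.5817, 0.2176, 0.1622]
ft_force: [-0.2, -0.1, -0.6]
grip_width: 0.0256
0.02583201357357163 0.4827698623579662 0.076332617536858 -0.0026809394042802055 0.05434496655142344 nan 20.7333 [0.58223028 0.21770638 0.16367366]
[-53.23345318 -22.35371169] [0.08647327 0.02536052] [ 9.60584495e+00  3.19255935e+01  6.85004265e+01 -5.54447738e-04
  7.95742314e+01 -6.01244764e+01]wz.py:6: RuntimeWarning: Mean of empty slice.
  v=np.array(v); print(v.mean(),v.std(),v.std()/len(v)**.5, v[:20].mean(),v[20:40].mean(),v[40:].mean(),status.observe()['time_s'],status.observe()['position'])
  ret = ret.dtype.type(ret / rcount)
```

The loaded minus empty difference is 4.82 N, or 0.491 kg: red rack. I regrasp and lift higher, to clear the seated canister on the way.

```bash
python3 -m handwheel '0 0 0 0 0 0 0.6;0 0 0 0 0 0 0.6; 0 0 -3 0 0 0 0.6; 0 0 -6 0 0 0 0.6; 0 0 -9 0 0 0 0.6; 0 0 -10.9 0 0 0 0.6;0 0 -10.9 0 0 0 0.6' 60|grep -E 'pos|ft|width'; python3 -m handwheel '0 0 0 0 0 0 0.15; 0 0 0 0 0 0 0.15; 0 0 0 0 0 0 0.15; 0 0 0 0 0 0 0.15;0 0 0 0 0 0 0.15;0 0 0 0 0 0 0.15'| grep -E 'pos|ft|width';python3 -m handwheel '0 0 2 0 0 0 0.15; 0 0 5 0 0 0 0.15; 0 0 9 0 0 0 0.15; 0 0 13 0 0 0 0.15; 0 0 16 0 0 0 0.15; 0 0 17 0 0 0 0.15;0 -2 17 0 0 0 0.15;0 -5 17 0 0 0 0.15' | grep -E 'pos|ft|width'; python3 -m handwheel '0 -4 0 0 0 0 0.15; -0.5 -8 0 0 0 0 0.15;-0.5 -12 0 0 0 0 0.15;-1 -16 0 0 0 0 0.15;-1 -20 0 0 0 0 0.15;-1.5 -24 0 0 0 0 0.15;-2 -27 0 0 0 0 0.15;-2 -30 0 0 0 0 0.15';python3 -m handwheel '0 0 0 0 0 0 0.15;0 0 0 0 0 0 0.15'
```

```text
position: [0.5801, 0.2173, 0.0506]
ft_force: [0.2, 0.1, -0.5]
grip_width: 0.0514
position: [0.5832, 0.2177, 0.0566]
ft_force: [-1.6, -1.6, 7.3]
grip_width: 0.0221
position: [0.5815, 0.1691, 0.2239]
ft_force: [0.6, -0.6, -5.3]
grip_width: 0.0221
time_s: 23.15
position: [0.5607, -0.1339, 0.223]
tool_rot: [[-0.938, 0.347, -0.003], [0.347, 0.938, 0.001], [0.004, 0.0, -1.0]]
ft_force: [1.2, -0.0, -5.4]
grip_width: 0.0221
gripper_force: 59.8
time_s: 23.32
position: [0.5615, -0.1334, 0.2229]
tool_rot: [[-0.937, 0.349, -0.003], [0.349, 0.937, 0.001], [0.003, 0.0, -1.0]]
ft_force: [0.1, 0.0, -4.6]
grip_width: 0.0219
gripper_force: 60.1
```

```bash
python3 -m handwheel '-0.3 -4 0 0 0 0 0.15; -0.6 -8 0 0 0 0 0.15; -1.2 -12 -1 0 0 0 0.15; -1.6 -15 -3 0 0 0 0.15; -1.75 -16.7 -6 0 0 0 0.15; -1.75 -16.7 -9 0 0 0 0.15; -1.75 -16.7 -9 0 0 0 0.15; -1.75 -16.7 -9 0 0 0 0.15' | grep pos; python3 -m handwheel '0 0 0 0 0 0 0.15;0 0 0 0 0 0 0.15;0 0 0 0 0 0 0.15;0 0 0 0 0 0 0.15'
python3 - <<'E'
from h import *
a=grab('side','s5'); b=grab('wrist','w5')
up=lambda im,x0,x1,y0,y1,k: cv2.resize(im['color'][y0:y1,x0:x1,::-1],None,fx=k,fy=k)
A=up(a,230,360,60,200,3)
cv2.imwrite('pics/c5.png',np.hstack([A,np.pad(cv2.resize(b['color'][:,:,::-1],(400,300)),((0,A.shape[0]-300),(0,0),(0,0)))]))
E
```

```text
position: [0.5444, -0.2977, 0.1333]
time_s: 24.32
position: [0.5453, -0.299, 0.1361]
tool_rot: [[-0.938, 0.346, 0.002], [0.346, 0.938, -0.001], [-0.002, -0.001, -1.0]]
ft_force: [0.6, 0.0, -5.1]
grip_width: 0.0221
gripper_force: 60.6
```

View pics/c5.png

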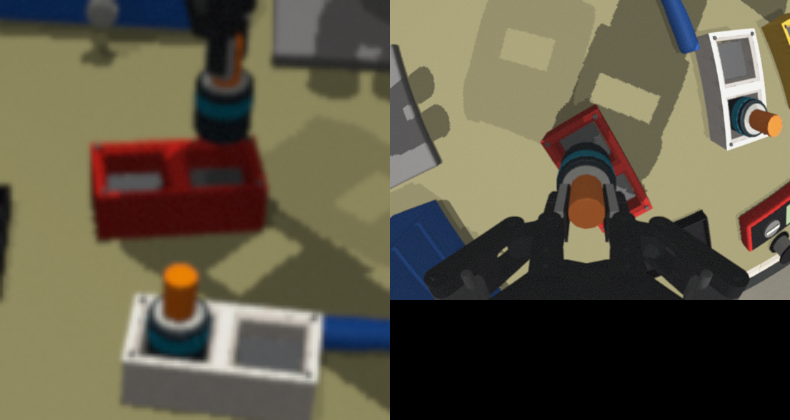

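The side view shows the canister hanging over the near red pocket, and the first canister is still upright. I descend here.

```bash
python3 -m handwheel '-0.1 -0.15 -1.2 0 0 0 0.15; -0.1 -0.15 -2.4 0 0 0 0.15; -0.1 -0.15 -3.2 0 0 0 0.15; -0.1 -0.15 -3.7 0 0 0 0.15;-0.1 -0.15 -4.1 0 0 0 0.15;-0.1 -0.15 -4.1 0 0 0 0.15;-0.1 -0.15 -4.1 0 0 0 0.15'|grep -E 'pos|ft'; for i in 1 2 3 4 5 ; do python3 -m handwheel '0 0 -0.1 0 0 0 0.15;0 0 -0.2 0 0 0 0.15'|grep -E 'pos|ft'|tr '\n' ' '; echo; done
```

```text
position: [0.5439, -0.3009, 0.094]
ft_force: [0.3, 0.2, -4.5]
position: [0.544, -0.3009, 0.0922] ft_force: [0.2, 0.2, -5.0] 
position: [0.5438, -0.3008, 0.0897] ft_force: [0.5, -0.2, -4.6] 
position: [0.5437, -0.3008, 0.0876] ft_force: [-0.2, 0.9, -5.1] 
position: [0.5437, -0.3008, 0.0856] ft_force: [0.4, -0.4, -4.7] 
position: [0.5438, -0.3008, 0.0835] ft_force: [-0.7, 0.1, -4.4]
```

```bash
for i in 1 2 3 4 5 6 7; do python3 -m handwheel '0 0 -0.1 0 0 0 0.15;0 0 -0.1 0 0 0 0.15'|grep -E 'pos|ft'|tr '\n' ' '; echo; done
```

```text
position: [0.5437, -0.3007, 0.0824] ft_force: [0.3, -0.5, -4.2] 
position: [0.5437, -0.3008, 0.0815] ft_force: [-0.3, 0.2, -5.1] 
position: [0.5437, -0.3008, 0.0805] ft_force: [-0.6, 0.1, -4.4] 
position: [0.5438, -0.3008, 0.0796] ft_force: [0.6, 0.5, -4.6] 
position: [0.5438, -0.301, 0.0792] ft_force: [-1.5, 0.1, -0.1] 
position: [0.5438, -0.301, 0.0781] ft_force: [-1.6, 0.9, 3.3] 
position: [0.5438, -0.3009, 0.0768] ft_force: [-1.5, 0.3, 2.4]
```

```bash
for i in 1 2 3 4 5 6; do python3 -m handwheel '0 0 -0.1 0 0 0 0.15;0 0 -0.1 0 0 0 0.15'|grep -E 'pos|ft'|tr '\n' ' '; echo; done
```

```text
position: [0.5438, -0.3009, 0.0756] ft_force: [-0.5, 0.1, 2.1] 
position: [0.5438, -0.3009, 0.0745] ft_force: [-0.8, -0.7, 2.3] 
position: [0.5437, -0.3009, 0.0735] ft_force: [-0.2, -1.3, 1.6] 
position: [0.5437, -0.3009, 0.0725] ft_force: [-0.8, -2.4, 0.9] 
position: [0.5437, -0.3009, 0.0715] ft_force: [-0.7, -1.7, 1.1] 
position: [0.5437, -0.3009, 0.0705] ft_force: [-0.5, -1.9, 1.3]
```

```bash
for i in 1 2 3; do python3 -m handwheel '0 0 -0.05 0 0 0 0.15;0 0 -0.05 0 0 0 0.15'|grep -E 'pos|ft'|tr '\n' ' '; echo; done
```

```text
position: [0.5437, -0.3009, 0.0701] ft_force: [-0.8, -2.3, 1.5] 
position: [0.5437, -0.3009, 0.0696] ft_force: [-0.7, -1.2, 1.4] 
position: [0.5438, -0.3009, 0.0695] ft_force: [-1.8, -1.1, 4.6]
```

```bash
for i in 1 2; do python3 -m handwheel '0 0 -0.08 0 0 0 0.15;0 0 -0.08 0 0 0 0.15;0 0 -0.08 0 0 0 0.15'|grep -E 'pos|ft'|tr '\n' ' '; echo; done
```

```text
position: [0.5439, -0.301, 0.0694] ft_force: [-2.6, -0.9, 9.7] 
position: [0.544, -0.301, 0.0694] ft_force: [-4.4, 0.9, 14.5]
```

The stop is firm at 14.5 N after 9.9 mm of travel. I relax the push, release and retreat.

```bash
python3 -m handwheel '0 0 0.1 0 0 0 0.15;0 0 0.1 0 0 0 0.15; 0 0 0.1 0 0 0 0.6;0 0 0.1 0 0 0 0.6;0 0 0.1 0 0 0 0.6;0 0 0.1 0 0 0 0.6;0 0 0.1 0 0 0 0.6'|grep -E 'pos|ft|width'; python3 -m handwheel '0 0 1.5 0 0 0 0.6; 0 0 4 0 0 0 0.6; 0 0 7 0 0 0 0.6; 0 0 11 0 0 0 0.6; -5 0 13 0 0 0 0.6; -9 0 13 0 0 0 0.6; -13 0 13 0 0 0 0.6; -16 0 13 0 0 0 0.6'|grep -E 'pos|ft';python3 -m handwheel '0 0 0 0 0 0 0.6;0 0 0 0 0 0 0.6;0 0 0 0 0 0 0.6;0 0 0 0 0 0 0.6'
python3 - <<'E'
from h import *
a=grab('side','s6'); b=grab('top','t6')
up=lambda im,x0,x1,y0,y1,k: cv2.resize(im['color'][y0:y1,x0:x1,::-1],None,fx=k,fy=k)
cv2.imwrite('pics/c6.png',np.hstack([up(a,230,360,60,210,2.6),up(b,310,470,170,320,2.6)]))
E
```

```text
position: [0.5437, -0.3006, 0.0682]
ft_force: [-0.5, 0.1, -0.4]
grip_width: 0.0515
position: [0.3819, -0.3002, 0.1989]
ft_force: [0.5, -0.7, 0.3]
time_s: 30.58
position: [0.3847, -0.301, 0.1985]
tool_rot: [[-0.938, 0.346, 0.0], [0.346, 0.938, -0.0], [-0.0, -0.0, -1.0]]
ft_force: [-0.9, 0.4, -0.2]
grip_width: 0.0513
gripper_force: 0.0
```

View pics/c6.png

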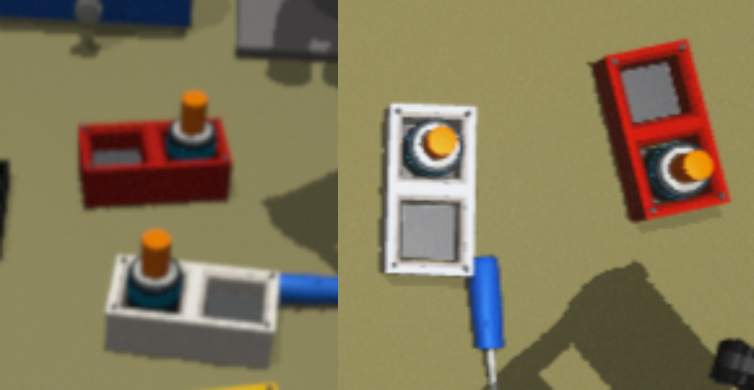

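Both canisters stand upright, at crop position (440,145) in the white rack and (695,165) in the red rack, with the arm clear. I hand the job in.

```bash
python3 -c "
from rig import env; print(env.close_job())"
```

```text
the job is handed in; nothing more can be done
None
```

I handed the job in: the canister of about 0.2 kg stands upright in white pocket 1 and the one of about 0.49 kg in red pocket 0, each pressed onto its hard stop with under 20 N and released, in about 31 s.

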